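# Seat a grinding lap on the drive studs of a flat-lap machine

## Robot

A 7-joint arm with a two-finger parallel gripper is mounted at the origin on a cart in front of the work surface, level with it; the furniture and walls round the work are solid. World frame = base frame: x ahead of the robot, y to its left, z up, the work surface at z = 0. Lengths are in mm, angles in rad, forces in N, time in s.
With the tool pointing down it reaches from about 425 to 875 mm from the base axis. Payload 4.7 kg.
Tool frame: the origin (TCP) lies midway between the tips of the shut fingers; the grasp point (between the pads) lies 19 mm behind it; x points along the fingers, z is the direction in which the jaws open and shut, and the axes are right-handed (so a half turn about x gives the same grasp; the last joint's range is limited). The gripper opens to 85 mm and grips with 20 to 120 N. Pads are 22 mm wide; open, the fingers measure 114 mm over their backs; the gripper's body (76 mm by 85 mm) begins 54 mm behind the grasp point. The pads swing forward as they close: fully open they stand 13 mm farther back than shut.
Start: joints at [-1.176, 0.321, -0.07, 1.45, 0.023, 1.371, -0.057], TCP at [241.611, 603.45, 199.849] pointing down, gripper open.
Joint ranges: [-2.86, 2.86], [-0.3, 2.09], [-1.38, 1.24], [0.06, 2.45], [-1.56, 4.7], [0.09, 2.05], [-2.69, 2.69]. Speed limits (rad/s): [2.57, 2.57, 3.14, 3.14, 3.14, 3.14, 3.14].

## Interface

Orientations are given as a rotation vector (axis times angle).
In Python, from rig import robot, telemetry, cams, finish_job gives the robot as it stands. The module is installed in compiled form; this text tells all that it offers. Calls block until the motion is done:
- robot.movep(position, orientation): joint-space move of the TCP to a pose.
- robot.movel(position, rotation=None, max_speed=150, max_force=None): straight line of the TCP; rotation=None keeps the orientation; max_speed is the mean speed in mm/s. With max_force (N) it stops when the force on the tool has changed by that much, and returns True; else False.
- robot.movej(angles): joint-space move.
- robot.release() and robot.grab(grip_force=None): open the fingers fully, or close them until they stop; grip_force is the grip in N (None keeps the last).
- robot.sleep(seconds).
- robot.solve_ik(position, orientation): joint angles nearest the present ones, or None.
- telemetry.get_state(): the state.
- cams.snapshot(name): name is "side" or "top"; returns a dict with "color" (384x512x3 uint8, blue, green, red), "intrinsics" (3x3 intrinsics, pixels), "k1" (the pictures are not rectified: a ray, as slopes to the right and down, at radius r is drawn at 1 + k1 r^2 times it, then the intrinsics apply), "R" (3x3) and "t" (3): a world point X has camera coordinates R X + t. Camera axes: x right, y down, z forward; pixel columns grow to the right and rows downward; lengths in mm; the calibration is good to about 2 mm. A picture is of the moment at which its call begins. There is no depth.
A pose or a line that the arm cannot do raises robot.PlanningError and nothing moves.
- finish_job(): hands the job in, once; it reports no verdict.
Trained networks look in the newest picture that a camera, given by its name, has taken for a name from the list of things; names that differ only in an ending like _2 or _b are one class to them, and where a whole thing is asked for, a point or a joint stands for the part that bears it (a point fixed in the world has none). Each returns a list of dicts, best first, with "confidence" (0 to 1); they miss things now and then, are a little off and sometimes report something else, mostly with a low value. They report only what shows in the picture. A call takes as long as a camera call.
- cams.silhouettes(thing, camera): "region" (384x512 bool, what is visible of it) and "point" ([column, row] in pixels, amid what is visible of it).
The state is a dict: "clock": time; "qpos": joint angles; "joint_velocities": joint speeds; "tau": joint torques, N m; "eef_pos": TCP position; "eef_rot": TCP orientation; "force": force on the tool from outside, world axes, zero at the start; "moment": the same for the moment, N m; "opening": finger opening in mm.
Only numpy, scipy, OpenCV 4.12 (cv2) and the standard library are available. Lean on these libraries where they do the work, as an engineer would, in place of code of your own. Each camera call takes 0.05 s, during which the arm holds its last target.

## Task

The copper-faced grinding lap has been laid over the spindle of the flat-lap machine, but it is riding on top of the three drive studs. Turn it until the studs drop into its three holes, then press it down past the spring catches until it sits fully home and flat on the platter. Leave the things standing round the machine where they are.

Things in the scene. Friction and masses are not known exactly. Their poses are not given: they have to be found in the camera images.
- lap: Grinding lap, loose: round plate 140 mm in diameter, 14 mm thick, copper-coloured face on aluminium, about 0.35 kg, too big to grasp. Origin: centre of its underside; z up along its axis. Three 11 mm drive holes right through it lie 36 mm from the axis at 0, 120 and 240 degrees counter-clockwise from its x axis. At the start it rides on the stud tips, its underside 12 mm above the platter.
- notch (a point): Middle of one finger notch of the lap, on its underside 60 mm from its axis, at 60 degrees from its x axis; two more at 180 and 300 degrees. Each is cut right through the rim, 50 mm from the axis at its floor, spans 36 degrees (43 mm wide at the rim, 31 at the floor). Shut fingertips can push its radial side walls to turn the lap about the spindle; riding on the studs that takes 1 to 3 N.
- bore (a point): Centre of the lap's bore at its underside. Bore 21.5 mm, counterbore 34 mm above it; over the spindle from the start, 0.75 mm play all round. When holes meet studs (every 120 degrees; window about +-0.03 rad) the lap falls about 4 mm onto the spring catches, 6 to 8 mm above the platter, and can turn no farther: the push stiffens. A careful press on both sides of the spindle then takes it home.
- flat_lap: Flat-lap machine, fixed: light grey housing 225 x 225 x 50 mm with rounded corners, black knob and red switch on its front (its own -x), and on top a round dark grey drip pan of 105 mm radius, its rim 70 mm above the bench. Origin: centre of the underside, on the spindle axis; z up.
- seat (a point): On the spindle axis at the platter face, 76 mm above the bench: the centre of the lap's underside comes here. Platter: aluminium, 46 mm radius (a fingertip in a notch can go down beside it), three steel studs 8 mm thick, 12 mm tall, 36 mm from the axis, 120 degrees apart. It stopped at any angle; the lap hides the studs, so find them by touch. It holds against 50 N at the lap's rim.
- nose_top (a point): Centre of the top of the spindle nose, 24.5 mm above the platter face. Nose 20 mm thick, with three brass spring catches round it, 8 mm above the platter and lower. Pushing the lap down over them takes about 10 to 17 N; they then hold it. When home the lap's face is 14 mm above the platter, so the nose stands 10.5 mm proud of it and the stud ends 2 mm below it.
- grit_jar: Bystander: dark screw-lid jar with a white lid, 55 mm wide, 68 mm tall, origin under its centre.
- oxide_jar: Bystander: brown screw-lid jar with a blue lid, 55 mm wide, 68 mm tall, origin under its centre.
- banded_slab: Bystander: sawn brown agate slab lying flat, 67 x 94 x 8 mm, origin under its centre.
- rough_stone: Bystander: piece of grey rough stone, 32 x 44 x 23 mm.
- tape: Bystander: roll of black tape, 62 mm wide, 19 mm tall.
- stone_caliper: Bystander: steel caliper lying flat, 50 x 155 x 10 mm.
- red_cabochon: Bystander: polished red stone, 23 mm wide, 8 mm tall.
- notes: Bystander: blue notebook lying flat, 210 x 152 x 14 mm.

How it is judged:
By the outcome, as a careful person would: the job done as asked, in the order asked, and still so for the second after the job is handed in, with the robot touching nothing.
It also fails if it takes over 45 s, if anything falls off the work surface, if the arm or the gripper's body presses on something with over 40 N, if the wrist force passes 120 N, or if a joint passes its speed limit or range.

## Working session

There is one attempt and no reset: what is moved stays moved. The work goes in short steps, each a Python script; the robot and the scene stay as the last script left them, time stands still between calls to the robot, and variables do not carry over. Pictures are saved under pics/ and viewed, and the job is handed in when it is done.

```bash
mkdir -p pics; ls; python3 - <<'E'
from rig import robot, telemetry, cams
import cv2
s=telemetry.get_state(); print({k:s[k] for k in s})
for c in("top","side"):
    d=cams.snapshot(c); cv2.imwrite(f"pics/{c}0.png",d["color"]); print(c,d["intrinsics"],d["k1"],d["R"],d["t"])
    for n in("lap","flat_lap","grit_jar","oxide_jar","notch"):
        r=cams.silhouettes(n,c); print(n,[(x["confidence"],x["point"],x["region"].sum()) for x in r][:4])
E
```

```text
pics
{'clock': 0.0, 'qpos': array([-1.17588195,  0.32181252, -0.07015601,  1.45170885,  0.02261368,
        1.37075757, -0.05693637]), 'joint_velocities': array([ 5.81892694e-04, -3.69321603e-05, -8.53272082e-04, -6.90709432e-04,
       -1.68379829e-03, -1.73432119e-03, -2.04307828e-04]), 'tau': array([ 3.20935187e-04, -4.93579602e+01, -3.81699828e-01, -3.14325750e+01,
        1.31900658e-02,  1.14834867e-02, -1.00367970e-05]), 'eef_pos': array([241.37816569, 602.87403278, 198.71390752]), 'eef_rot': array([-0.92546234,  1.36716467,  0.92358805]), 'force': array([ 0.48140133, -0.00745774,  1.06557959]), 'moment': array([0.04035009, 0.0138641 , 0.01779229]), 'opening': 85.15751336504339}
top [[371.08317699   0.         252.53968578]
 [  0.         371.08317699 197.38682137]
 [  0.           0.           1.        ]] 0.02700722330577704 [[-0.01520246 -0.99981833 -0.01149739]
 [-0.99235892  0.01649516 -0.12227709]
 [ 0.12244452  0.00955062 -0.99242941]] [ -95.79355135  528.81521562 1445.24629166]
lap [(0.83, [250.4, 189.1], np.int64(909))]
flat_lap [(0.91, [250.9, 195.3], np.int64(2289)), (0.27, [153.8, 220.5], np.int64(285))]
grit_jar [(0.56, [138.3, 190.9], np.int64(159))]
oxide_jar [(0.71, [157.2, 192.4], np.int64(224))]
notch []
side [[476.66622776   0.         256.53712539]
 [  0.         476.66622776 186.06082438]
 [  0.           0.           1.        ]] 0.03409517990572329 [[-0.98713477 -0.15937645  0.01280992]
 [-0.11051871  0.62223301 -0.77499141]
 [ 0.11554463 -0.76643671 -0.63184192]] [ 467.2272368   188.7763216  1791.25694409]
lap [(0.71, [240.9, 186.3], np.int64(617))]
flat_lap [(0.89, [243.4, 204.7], np.int64(1942))]
grit_jar [(0.65, [213.3, 285.3], np.int64(413))]
oxide_jar [(0.78, [218.4, 263.4], np.int64(329))]
notch [(0.56, [242.2, 188.0], np.int64(616))]
```

```bash
python3 - <<'E'
import cv2
a=cv2.imread("pics/top0.png"); b=cv2.imread("pics/side0.png")
cv2.imwrite("pics/top0b.png",cv2.resize(a,(800,600),interpolation=cv2.INTER_CUBIC))
cv2.imwrite("pics/side0b.png",cv2.resize(b,(800,600),interpolation=cv2.INTER_CUBIC))
cv2.imwrite("pics/top0z.png",cv2.resize(a[150:230,200:300],(800,640)[:2] and (750,600),interpolation=cv2.INTER_CUBIC))
cv2.imwrite("pics/side0z.png",cv2.resize(b[150:230,190:290],(750,600),interpolation=cv2.INTER_CUBIC))
E
```

```text
(no output)
```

View pics/top0b.png

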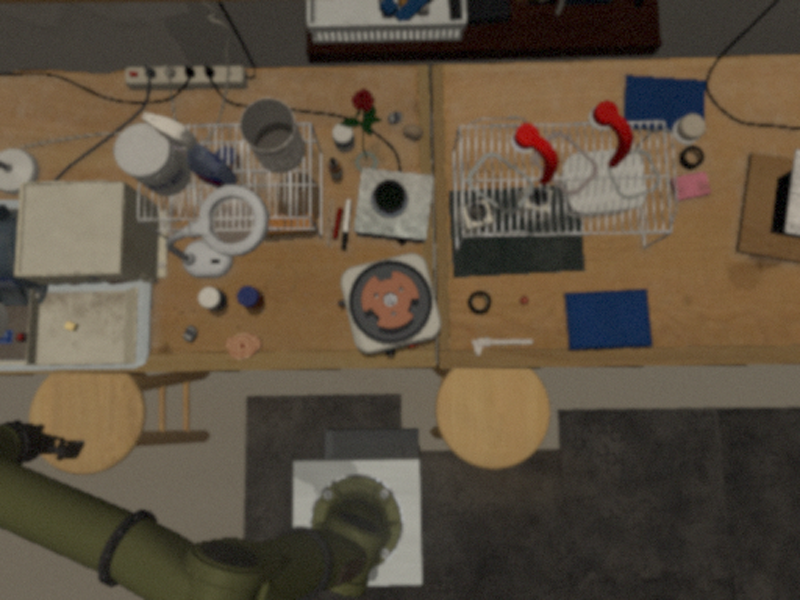

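View pics/side0b.png

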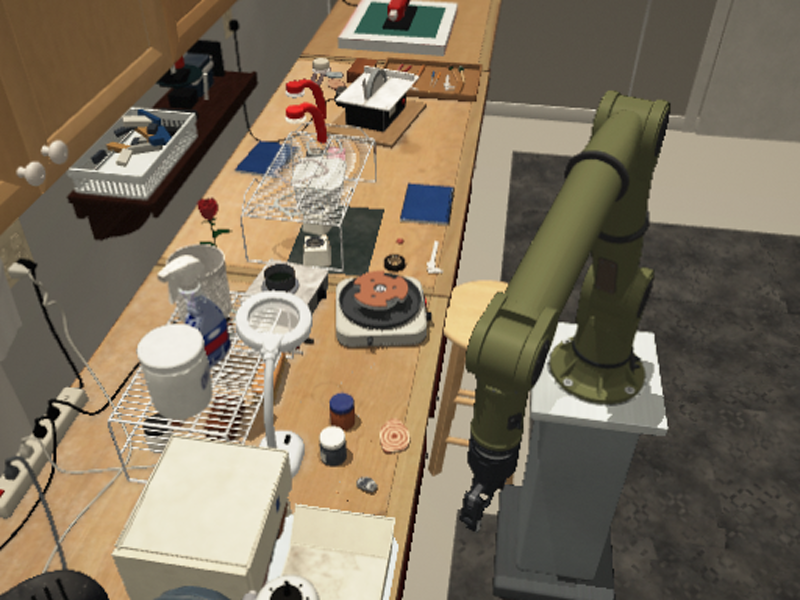

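View pics/top0z.png

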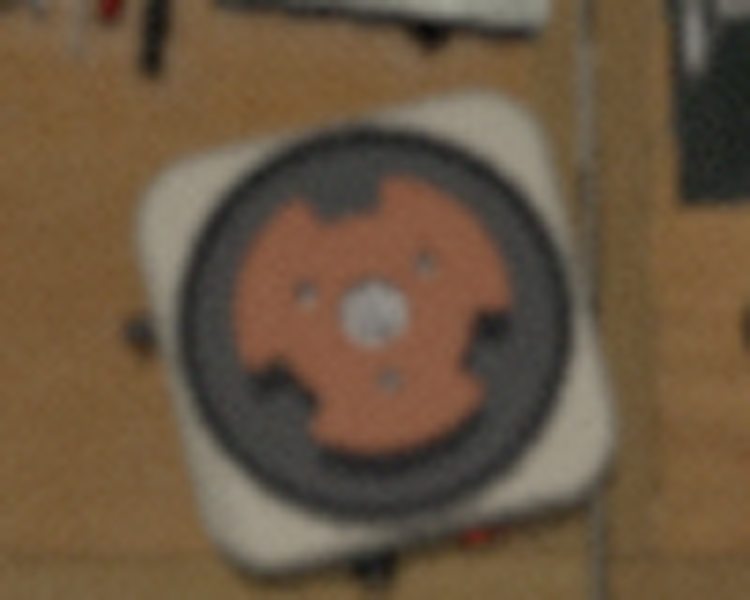

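View pics/side0z.png

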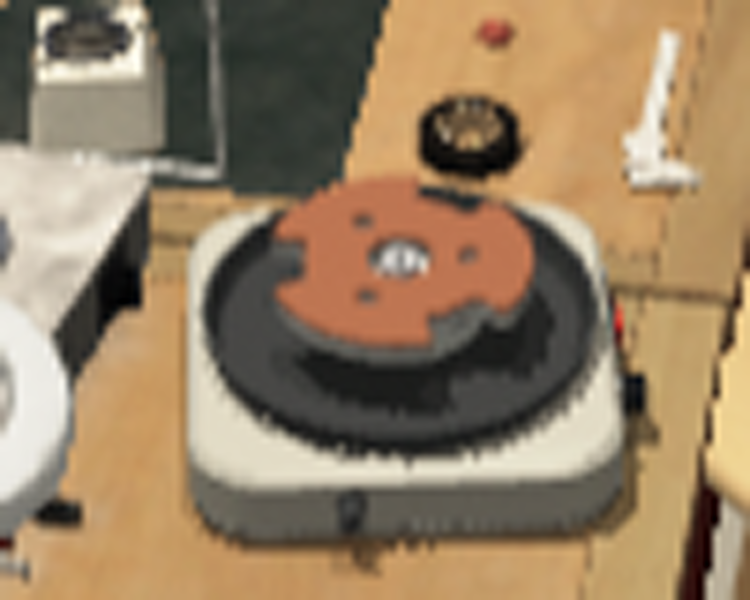

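```bash
cat > h.py <<'E'
import numpy as np, cv2
from scipy.optimize import minimize
def proj(d,X):
    X=np.atleast_2d(X); c=X@np.array(d["R"]).T+np.array(d["t"]); s=c[:,:2]/c[:,2:]
    r2=(s**2).sum(1,keepdims=True); s=s*(1+d["k1"]*r2); K=np.array(d["intrinsics"])
    return s*[K[0,0],K[1,1]]+[K[0,2],K[1,2]]
def outline(x,y,th,z):
    pts=[]
    for k in range(3):
        a0=np.radians(60+120*k)
        for a in np.linspace(-np.pi/3,np.pi/3,121):
            r=50 if abs(a)<np.radians(18) else 70
            pts.append([r*np.cos(a0+a+th),r*np.sin(a0+a+th)])
    p=np.array(pts); return np.c_[p+[x,y],np.full(len(p),z)]
def circ(x,y,r,z):
    a=np.linspace(0,2*np.pi,40); return np.c_[x+r*np.cos(a),y+r*np.sin(a),np.full(40,z)]
def render(d,x,y,th,z,box,S=8):
    u0,v0,u1,v1=box; m=np.zeros(((v1-v0)*S,(u1-u0)*S),np.float32)
    f=lambda P:np.round(((proj(d,P)-[u0,v0]+.5)*S-.5)*16).astype(np.int32)[None]
    cv2.fillPoly(m,f(outline(x,y,th,z)),1.,shift=4)
    cv2.fillPoly(m,f(circ(x,y,17,z)),0.,shift=4)
    for k in range(3):
        a=th+2*np.pi*k/3; cv2.fillPoly(m,f(circ(x+36*np.cos(a),y+36*np.sin(a),5.5,z)),0.,shift=4)
    m=m.reshape(v1-v0,S,u1-u0,S).mean((1,3)); return cv2.GaussianBlur(m,(0,0),.7)
def copper(d,box):
    u0,v0,u1,v1=box; c=d["color"][v0:v1,u0:u1].astype(np.float32)
    q=(c[...,2]-c[...,0])/(c.sum(2)+1); return q, c
def fit(ds,z,x0,box,ex=None):
    best=None
    tg=[]
    for d,b in zip(ds,box):
        q,c=copper(d,b); tg.append(c)
    def cost(p):
        e=0
        for d,b,c in zip(ds,box,tg):
            m=render(d,p[0],p[1],p[2],z,b); w=cv2.dilate((m>.01).astype(np.uint8),np.ones((5,5)))>0
            f=c[...,2]-c[...,0]   # redness
            A=np.c_[m[w],np.ones(w.sum())]; co,_,_,_=np.linalg.lstsq(A,f[w],rcond=None)
            r=f[w]-A@co; e+= (r**2).sum()/((f[w]-f[w].mean())**2).sum()
        return e
    for t in np.arange(0,2.09,.2):
        r=minimize(cost,[x0[0],x0[1],t],method="Nelder-Mead",options=dict(initial_simplex=[[x0[0],x0[1],t],[x0[0]+8,x0[1],t],[x0[0],x0[1]+8,t],[x0[0],x0[1],t+.15]],xatol=.05,fatol=1e-5,maxiter=150))
        if best is None or r.fun<best.fun: best=r
    return best
def ray(d,uv,z):
    K=np.array(d["intrinsics"]); s=(np.array(uv)-[K[0,2],K[1,2]])/[K[0,0],K[1,1]]
    u=s.copy()
    for _ in range(10): u=s/(1+d["k1"]*(u@u))
    R=np.array(d["R"]); t=np.array(d["t"]); o=-R.T@t; v=R.T@np.array([u[0],u[1],1]); return o+v*(z-o[2])/v[2]
E
python3 - <<'E'
from h import *; import pickle
from rig import cams
ds=[cams.snapshot("top"),cams.snapshot("side")]; pickle.dump(ds,open("ds.pkl","wb"))
print(ray(ds[0],[250.4,189.1],102),ray(ds[1],[240.9,186.3],102))
x0=ray(ds[0],[250.4,189.1],102)
bx=[(222,162,280,222),(215,160,275,212)]
for s in ([0],[1],[0,1]):
    r=fit([ds[i] for i in s],102,x0,[bx[i] for i in s]); print(s,r.x,r.fun)
for i,n in enumerate(("top","side")):
    img=cv2.resize(ds[i]["color"],None,fx=8,fy=8,interpolation=cv2.INTER_CUBIC)
    p=((proj(ds[i],outline(*r.x,102))+.5)*8).astype(np.int32); cv2.polylines(img,[p],True,(0,255,0),1)
    p=((proj(ds[i],circ(r.x[0],r.x[1],105,70))+.5)*8).astype(np.int32); cv2.polylines(img,[p],True,(255,255,0),1)
    p=((proj(ds[i],circ(r.x[0],r.x[1],10,100.5))+.5)*8).astype(np.int32); cv2.polylines(img,[p],True,(255,0,0),1)
    c=p.mean(0).astype(int); cv2.imwrite(f"pics/fit{n}.png",img[c[1]-290:c[1]+290,c[0]-380:c[0]+380])
E
```

```text
[550.44307735 -97.21919801 102.        ] [548.60133609 -77.41229333 102.        ]
[0] [542.60428505 -92.84938882   1.27377252] 0.012877882077835669
[1] [544.32530827 -93.53978874   1.25089734] 0.260366327025986
[0, 1] [543.51019088 -92.86533518  -0.82825793] 0.2821078573712405
```

View pics/fittop.png

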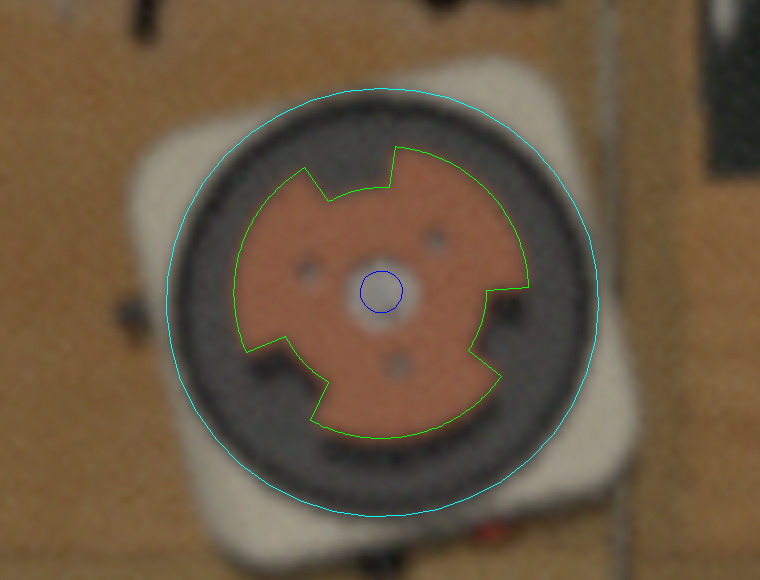

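View pics/fitside.png

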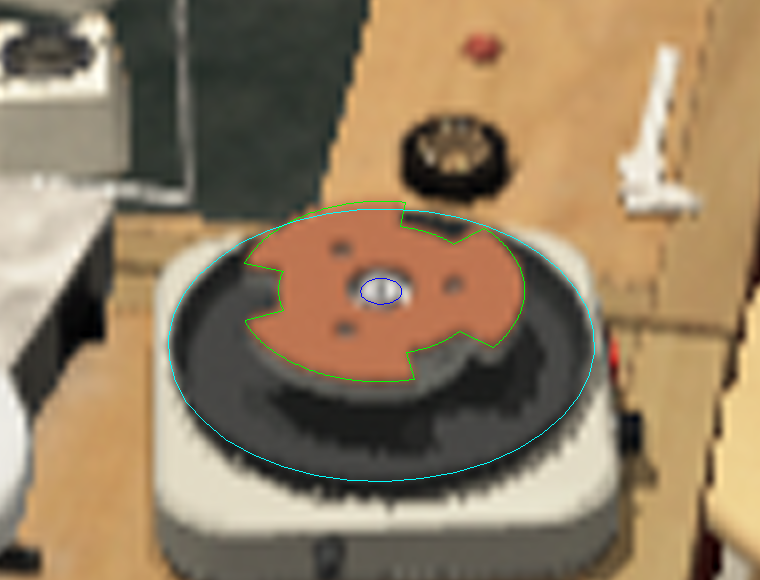

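```bash
cat >> h.py <<'E'
from scipy.spatial.transform import Rotation as Rn
C=np.array([543.2,-92.9]); TH=1.268
def rot(a,f=0):
    z=np.array([np.cos(a+f),np.sin(a+f),0]); x=np.array([0,0,-1.]); return Rn.from_matrix(np.c_[x,np.cross(z,x),z]).as_rotvec()
def pos(a,r,z): return [C[0]+r*np.cos(a),C[1]+r*np.sin(a),z]
E
python3 - <<'E'
from h import *
from rig import robot, telemetry
s=telemetry.get_state(); print(np.round(Rn.from_rotvec(s["eef_rot"]).as_matrix(),2))
for n in range(3):
  for f in (0,np.pi):
    for da in (-120,-60,0,60,120):
      a=TH+np.pi/3+n*2*np.pi/3+np.radians(da)
      q=robot.solve_ik(pos(a,68,86),rot(a,f)); print(n,int(f),da,round(np.degrees(a)%360),None if q is None else np.round(q,2))
E
```

```text
[[ 0.   -0.93  0.37]
 [ 0.    0.37  0.93]
 [-1.   -0.    0.  ]]
0 0 -120 13 [-0.48  0.38  0.69  1.7  -0.26  1.15  0.51]
0 0 -60 73 [-0.52  0.25  0.6   1.83 -0.16  1.11  1.4 ]
0 0 0 133 [-0.56  0.09  0.62  1.98 -0.06  1.09  2.41]
0 0 60 193 [-0.84  0.09  1.06  2.01 -0.09  1.09 -2.65]
0 0 120 253 [-0.52  0.25  0.87  1.88 -0.21  1.11 -1.44]
0 3 -120 13 [-0.73  0.52  1.07  1.71 -0.48  1.21 -2.46]
0 3 -60 73 [-0.59  0.26  0.68  1.83 -0.18  1.12 -1.72]
0 3 0 133 [-0.6   0.1   0.67  1.98 -0.07  1.09 -0.73]
0 3 60 193 [-0.61  0.07  0.82  2.01 -0.06  1.09  0.45]
0 3 120 253 [-0.51  0.25  0.85  1.88 -0.21  1.11  1.69]
1 0 -120 133 [-0.56  0.09  0.62  1.98 -0.06  1.09  2.41]
1 0 -60 193 [-0.84  0.09  1.06  2.01 -0.09  1.09 -2.65]
1 0 0 253 [-0.52  0.25  0.87  1.88 -0.21  1.11 -1.44]
1 0 60 313 [-0.48  0.4   0.84  1.73 -0.32  1.16 -0.38]
1 0 120 13 [-0.48  0.38  0.69  1.7  -0.26  1.15  0.51]
1 3 -120 133 [-0.6   0.1   0.67  1.98 -0.07  1.09 -0.73]
1 3 -60 193 [-0.61  0.07  0.82  2.01 -0.06  1.09  0.45]
1 3 0 253 [-0.51  0.25  0.85  1.88 -0.21  1.11  1.69]
1 3 60 313 [ 0.97  0.5  -1.    1.67  0.44  1.21  2.19]
1 3 120 13 [-0.73  0.52  1.07  1.71 -0.48  1.21 -2.46]
2 0 -120 253 [-0.52  0.25  0.87  1.88 -0.21  1.11 -1.44]
2 0 -60 313 [-0.48  0.4   0.84  1.73 -0.32  1.16 -0.38]
2 0 0 13 [-0.48  0.38  0.69  1.7  -0.26  1.15  0.51]
2 0 60 73 [-0.52  0.25  0.6   1.83 -0.16  1.11  1.4 ]
2 0 120 133 [-0.56  0.09  0.62  1.98 -0.06  1.09  2.41]
2 3 -120 253 [-0.51  0.25  0.85  1.88 -0.21  1.11  1.69]
2 3 -60 313 [ 0.97  0.5  -1.    1.67  0.44  1.21  2.19]
2 3 0 13 [-0.73  0.52  1.07  1.71 -0.48  1.21 -2.46]
2 3 60 73 [-0.59  0.26  0.68  1.83 -0.18  1.12 -1.72]
2 3 120 133 [-0.6   0.1   0.67  1.98 -0.07  1.09 -0.73]
```

```bash
python3 - <<'E'
from h import *; import pickle
from rig import robot
ds=pickle.load(open("ds.pkl","rb")); T=ds[0]
for n,uv,z in (("edge",(250,236),0),("lampring",(232,220),250),("lampbase",(205,258),20),("boxcorner",(130,278),120),("tray front",(90,365),60),("jar white",(210,298),68)):
    print(n,ray(T,np.array(uv)*.64,z))
robot_pts=[((330,330,240)),(440,60,240)]
for p in robot_pts: print(robot.solve_ik(p,rot(np.radians(253))))
E
```

```text
edge [730.55134408 275.72545741   0.        ]
lampring [703.26032266 250.22309942 250.        ]
lampbase [668.83686105 386.43848073  20.        ]
boxcorner [600.77736943 531.25853936 120.        ]
tray front [395.69967385 648.56710513  60.        ]
jar white [556.5789859  355.17768452  68.        ]
[ 0.64991771 -0.23495025 -1.28817745  1.78877473 -0.22798205  1.42333116
 -2.46413594]
[-0.65207473 -0.16795429  0.40731565  1.87934637  0.06706301  1.41702768
 -2.12767754]
```

```bash
python3 - <<'E'
from h import *
from rig import robot, telemetry, cams
st=lambda: (lambda s:(round(s["clock"],2),np.round(s["eef_pos"],1),np.round(s["force"],1),round(s["opening"],1),np.round(s["qpos"],2)))(telemetry.get_state())
robot.grab(20)
robot.movep([370,300,240],rot(np.radians(20))); print(st())
a=TH+np.pi
robot.movep(pos(a,68,150),rot(a)); print(st())
d=cams.snapshot("top"); cv2.imwrite("pics/t1.png",cv2.resize(d["color"],(800,600)))
d=cams.snapshot("side"); cv2.imwrite("pics/s1.png",cv2.resize(d["color"][120:240,180:330],(750,600),interpolation=cv2.INTER_CUBIC))
E
```

```text
(2.73, array([369.3, 301.6, 239.9]), array([-1.2,  0.1, -0.2]), -0.1, array([-0.93, -0.07,  0.18,  1.81,  0.01,  1.4 , -0.4 ]))
(4.51, array([ 523.5, -156.2,  150. ]), array([-0.3, -0. ,  0.7]), -0.0, array([-0.38,  0.15,  0.68,  1.8 , -0.1 ,  1.23, -1.54]))
```

View pics/s1.png

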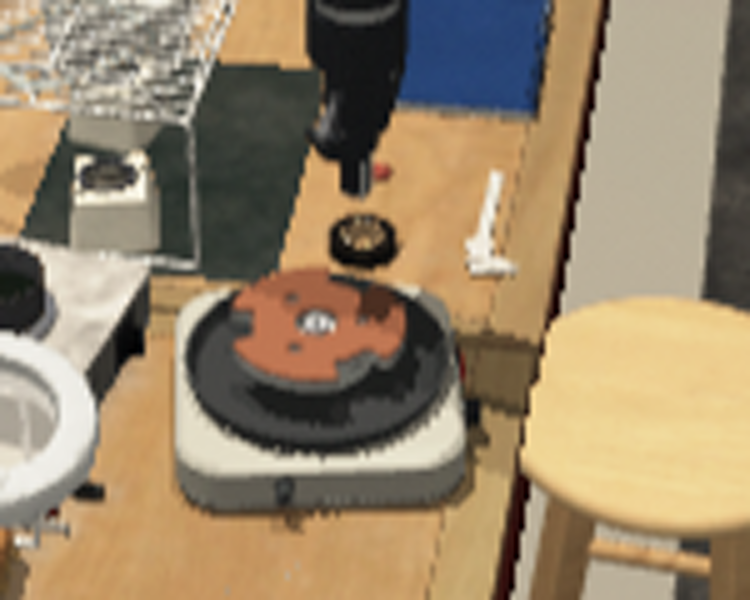

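View pics/t1.png

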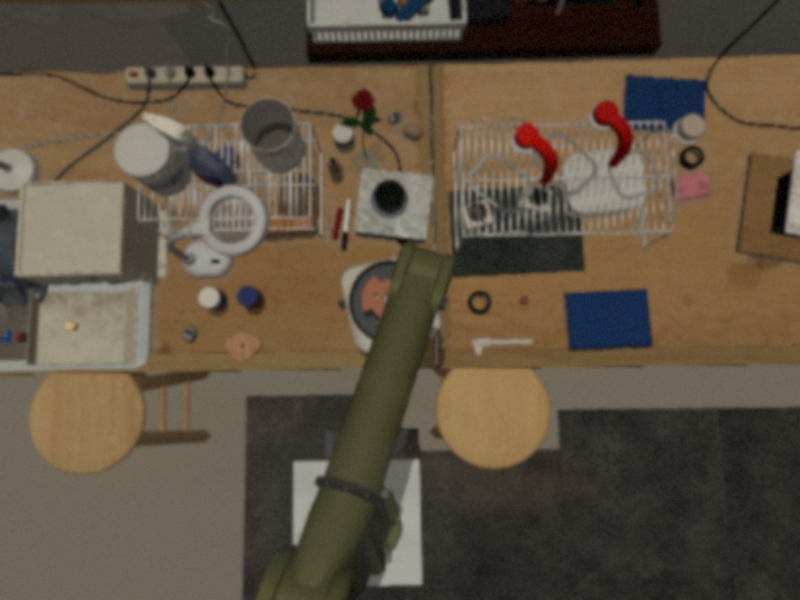

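```bash
cat >> h.py <<'E'
def rt(p): d=np.array(p[:2])-C; return round(float(np.hypot(*d)),1), round(float(np.degrees(np.arctan2(d[1],d[0])))%360,1)
E
python3 - <<'E'
from h import *
from rig import robot, telemetry, cams
def st():
    s=telemetry.get_state(); return round(s["clock"],2),np.round(s["eef_pos"],1),rt(s["eef_pos"]),np.round(s["force"],1),np.round(s["moment"],2)
a=TH+np.pi
print(robot.movel(pos(a,68,110),rot(a),max_speed=100,max_force=8),st())
print(robot.movel(pos(a,68,86),rot(a),max_speed=50,max_force=6),st())
for da in (4,8,12):
    b=a+np.radians(da); print(da,robot.movel(pos(b,68,86),rot(b),max_speed=30,max_force=8),st())
d=cams.snapshot("side"); cv2.imwrite("pics/s2.png",cv2.resize(d["color"][140:220,200:300],(750,600),interpolation=cv2.INTER_CUBIC))
E
```

```text
False (5.16, array([ 523. , -157.8,  110. ]), (68.0, 252.7), array([-0.3,  0.2, -0. ]), array([ 0.01,  0.03, -0.01]))
False (5.79, array([ 522.9, -157.9,   85.9]), (68.1, 252.6), array([-0.8,  0.5, -0.8]), array([ 0.04, -0.07,  0.02]))
4 False (6.1, array([ 527.7, -159.2,   86.3]), (68.1, 256.9), array([-0.3, -0.2,  0.2]), array([-0.03,  0.  , -0.01]))
8 False (6.41, array([ 532. , -160. ,   86.1]), (68.0, 260.6), array([-0.1, -1.1, -0.2]), array([ 0.  , -0.  ,  0.04]))
12 False (6.72, array([ 536.6, -160.6,   86. ]), (68.0, 264.5), array([-0.1,  0. , -0. ]), array([ 0.04, -0.01, -0.03]))
```

View pics/s2.png

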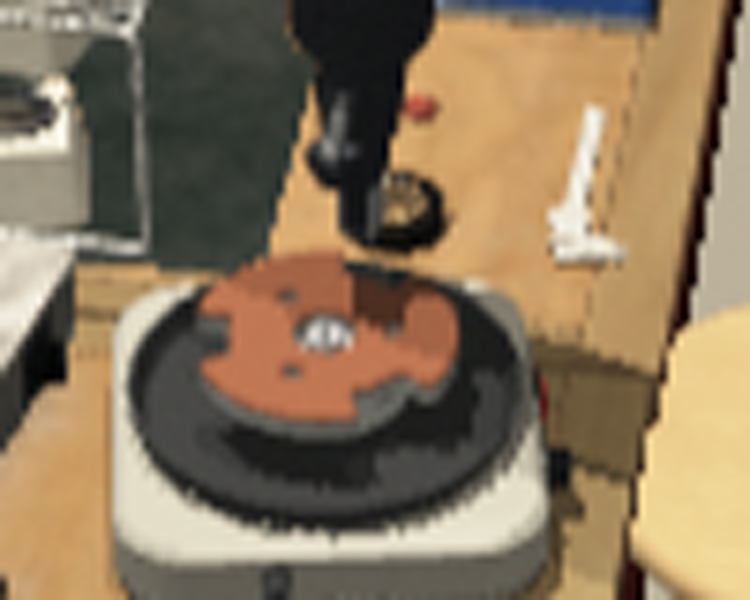

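```bash
python3 - <<'E'
from h import *; import pickle
from rig import telemetry
ds=pickle.load(open("ds.pkl","rb")); s=telemetry.get_state(); p=s["eef_pos"]; print(p,s["force"])
print((proj(ds[1],p)-[200,140])*7.5, (proj(ds[1],[p[0],p[1],100])-[200,140])*7.5,(proj(ds[1],[C[0],C[1],100.5])-[200,140])*7.5, (proj(ds[1],pos(np.radians(253),60,102))-[200,140])*7.5)
E
```

```text
[ 536.53413839 -160.61829515   85.94794053] [ 0.1833652  -0.46225258  1.00015443]
[[357.61669724 276.5014769 ]] [[357.64428371 255.83044752]] [[322.46116845 332.11089071]] [[374.40539741 266.77441488]]
```

```bash
cat >> h.py <<'E'
def push(a,das,r=68,z=86,sp=35,F=8):
    from rig import robot, telemetry
    for da in das:
        b=a+np.radians(da); h=robot.movel(pos(b,r,z),rot(b),max_speed=sp,max_force=F)
        s=telemetry.get_state(); f=s["force"]
        print(da,h,round(s["clock"],2),rt(s["eef_pos"]),round(s["eef_pos"][2],1),"ft",round(-f[0]*np.sin(b)+f[1]*np.cos(b),1),"fr",round(f[0]*np.cos(b)+f[1]*np.sin(b),1),"fz",round(f[2],1))
        if h: break
E
python3 - <<'E'
from h import *
from rig import robot, telemetry, cams
push(TH+np.pi,range(18,43,6))
ds=[cams.snapshot("top"),cams.snapshot("side")]
cv2.imwrite("pics/s3.png",cv2.resize(ds[1]["color"][140:220,200:300],(750,600),interpolation=cv2.INTER_CUBIC))
cv2.imwrite("pics/t3.png",cv2.resize(ds[0]["color"][150:230,200:300],(750,600),interpolation=cv2.INTER_CUBIC))
E
```

```text
18 False 7.12 (68.0, 270.4) 85.9 ft 0.2 fr -1.0 fz 0.1
24 False 7.47 (68.0, 276.4) 85.9 ft -0.8 fr 0.0 fz 0.9
30 False 7.82 (68.0, 282.4) 86.0 ft 0.1 fr -0.7 fz -0.2
36 False 8.17 (68.0, 288.3) 85.9 ft 0.5 fr -0.2 fz 0.5
42 False 8.52 (68.0, 294.4) 86.0 ft -0.4 fr 0.2 fz 0.3
```

View pics/s3.png

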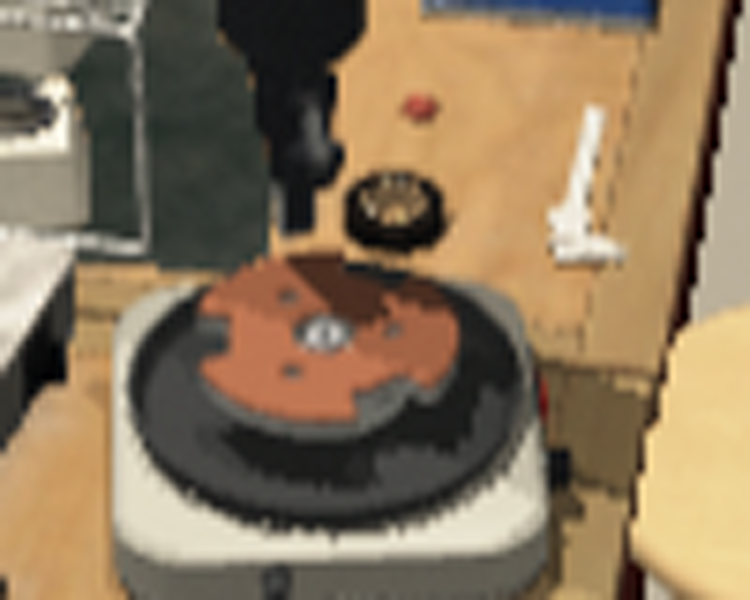

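```bash
python3 - <<'E'
from h import *; import pickle
from rig import telemetry,cams
ds=[cams.snapshot("top"),cams.snapshot("side")]; s=telemetry.get_state(); p=s["eef_pos"]; print(p,s["opening"],np.round(Rn.from_rotvec(s["eef_rot"]).as_matrix(),3))
for dz in (0,20,40,60): print(dz,(proj(ds[1],p+[0,0,dz])-[200,140])*7.5)
b=np.arctan2(p[1]-C[1],p[0]-C[0])
for dr in (-14,14): print((proj(ds[1],p+[dr*np.cos(b),dr*np.sin(b),0])-[200,140])*7.5)
img=cv2.resize(ds[1]["color"][100:220,180:330],(800,640),interpolation=cv2.INTER_LINEAR)[:600]
img=np.clip(img.astype(float)*1.8,0,255).astype(np.uint8)
cv2.imwrite("pics/s4.png",img)
E
```

```text
[ 571.28953402 -154.88957204   85.99560226] -0.4036149625580339 [[-0.     0.909  0.416]
 [-0.     0.416 -0.909]
 [-1.    -0.    -0.   ]]
0 [[292.07249306 275.90134868]]
20 [[291.67701828 246.41133756]]
40 [[291.27563371 216.52687671]]
60 [[290.86820164 186.23956311]]
[[298.22112729 291.55953024]]
[[285.98999603 260.41198855]]
```

View pics/s4.png

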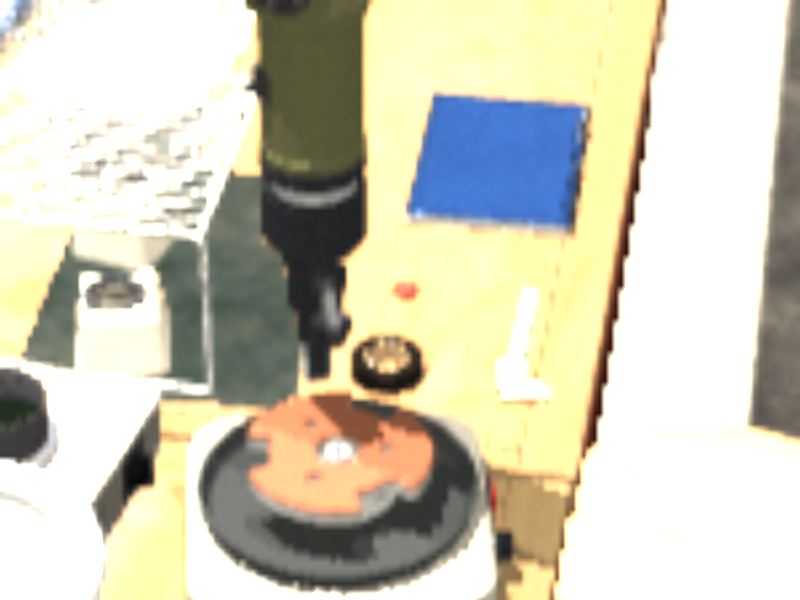

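View pics/t3.png

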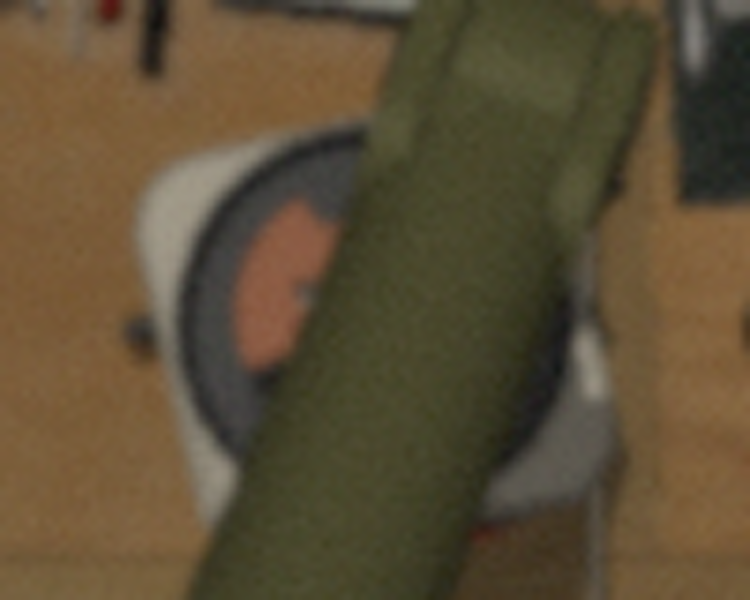

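```bash
python3 - <<'E'
from h import *; import pickle
ds=pickle.load(open("ds.pkl","rb"))
for p in ([241.4,602.9,198.7],[241.4,602.9,211.7]): print(proj(ds[1],p)*1.5625,proj(ds[0],p)*1.5625)
print((proj(ds[1],[523.5,-156.2,150])-[180,120])*5,(proj(ds[1],[523.5,-156.2,170])-[180,120])*5)
E
```

```text
[[483.02394295 523.36121866]] [[ 73.30173646 433.78365358]]
[[483.66742702 518.73872207]] [[ 69.91215138 434.3469853 ]]
[[353.82771117 225.49671209]] [[353.95885584 204.96351009]]
```

```bash
python3 - <<'E'
from h import *; import pickle
ds=pickle.load(open("ds.pkl","rb"))
R=Rn.from_rotvec([-0.92546234,  1.36716467,  0.92358805]).as_matrix(); p=np.array([241.4,602.9,198.7])
im=ds[1]["color"]; u=proj(ds[1],p)[0].astype(int); o=u-[40,50]
c=cv2.resize(im[o[1]:o[1]+80,o[0]:o[0]+80],(600,600),interpolation=cv2.INTER_CUBIC); c=np.clip(c.astype(float)*2,0,255).astype(np.uint8)
def m(X,col):
    q=((proj(ds[1],X)[0]-o+.5)*7.5).astype(int); cv2.circle(c,tuple(int(v) for v in q),4,col,-1)
m(p,(0,0,255))
for s in(-1,1):
    m(p-R[:,0]*13+s*R[:,2]*42.5,(0,255,0)); m(p-R[:,0]*13+s*R[:,2]*57,(255,255,0))
m(p-R[:,0]*73,(255,0,255))
cv2.imwrite("pics/st.png",c)
E
```

```text
(no output)
```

View pics/st.png

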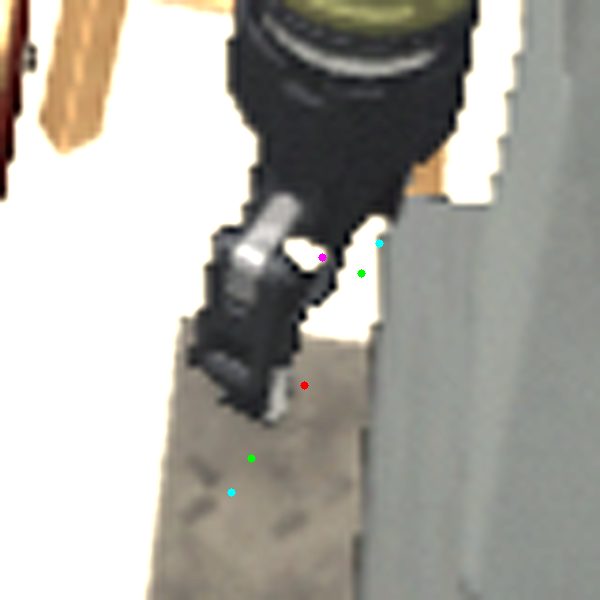

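```bash
python3 - <<'E'
from h import *
from rig import robot, telemetry, cams
def st():
    s=telemetry.get_state(); return round(s["clock"],2),np.round(s["eef_pos"],1),rt(s["eef_pos"]),np.round(s["force"],1),np.round(s["moment"],2)
b=TH+np.pi+np.radians(42)
robot.movel(pos(b,68,112),rot(b),max_speed=80); print(st())
robot.movel(pos(b,36,112),rot(b),max_speed=80); print(st())
print(robot.movel(pos(b,36,70),rot(b),max_speed=25,max_force=3),st())
d=cams.snapshot("side"); cv2.imwrite("pics/s5.png",cv2.resize(d["color"][140:220,200:300],(750,600),interpolation=cv2.INTER_CUBIC))
E
```

```text
(9.19, array([ 572.1, -154.8,  112.8]), (68.3, 295.0), array([-0.1,  0.7, -0.3]), array([-0.02,  0.01,  0.03]))
(9.74, array([ 558.2, -125.1,  112.1]), (35.5, 295.0), array([-0.6, -0.4, -0.3]), array([ 0.06, -0.06, -0.01]))
True (11.33, array([ 558.2, -125.6,   70.5]), (36.0, 294.6), array([-0.8,  0.8,  5.1]), array([0.05, 0.07, 0.01]))
```

View pics/s5.png

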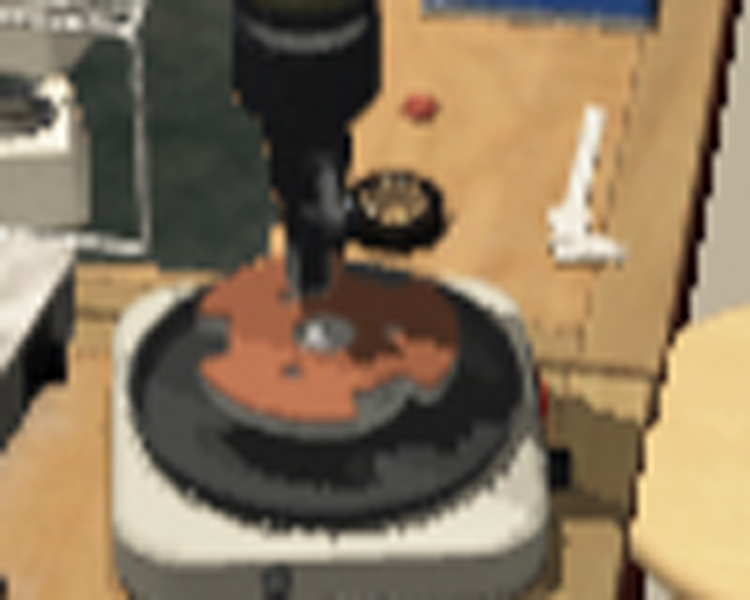

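```bash
python3 - <<'E'
from h import *; import pickle
ds=pickle.load(open("ds.pkl","rb"))
for p in ([558.2,-125.6,102],[558.2,-125.6,112]): print((proj(ds[1],p)-[200,140]+.5)*7.5)
E
```

```text
[[309.4623604 292.1632982]]
[[309.30780305 277.24327687]]
```

```bash
echo "OFF=31.3" >> h.py; python3 - <<'E'
from h import *
from rig import robot, telemetry, cams
def st():
    s=telemetry.get_state(); return round(s["clock"],2),np.round(s["eef_pos"],1),rt(s["eef_pos"]),np.round(s["force"],1),np.round(s["moment"],2)
a=TH+np.pi; b=a+np.radians(42)
robot.movel(pos(b,36,80),rot(b),max_speed=80)
robot.movel(pos(a,68,80),rot(a),max_speed=120); print(st())
h=robot.movel(pos(a,68,87-OFF),rot(a),max_speed=60,max_force=4); print(h,st())
if not h: push(a,(4,8,12,18,24),z=87-OFF)
ds=[cams.snapshot("top"),cams.snapshot("side")]
cv2.imwrite("pics/s6.png",cv2.resize(ds[1]["color"][140:220,200:300],(750,600),interpolation=cv2.INTER_CUBIC))
E
```

```text
(12.55, array([ 523. , -157.4,   79.8]), (67.6, 252.6), array([-0.3,  0.7, -1. ]), array([-0.01,  0.02, -0.  ]))
False (13.11, array([ 522.7, -157.9,   55.3]), (68.1, 252.5), array([ 0.1, -0.1, -0. ]), array([-0.  , -0.02,  0.01]))
4 False 13.39 (68.1, 256.9) 56.1 ft 0.7 fr -0.3 fz -0.8
8 False 13.68 (68.0, 260.6) 55.8 ft 0.2 fr -0.0 fz 0.1
12 False 13.96 (68.0, 264.5) 55.7 ft -0.7 fr -0.0 fz 0.6
18 False 14.31 (68.0, 270.5) 55.7 ft -0.0 fr -0.6 fz -0.3
24 False 14.66 (68.0, 276.5) 55.7 ft -0.8 fr 0.6 fz 0.5
```

View pics/s6.png

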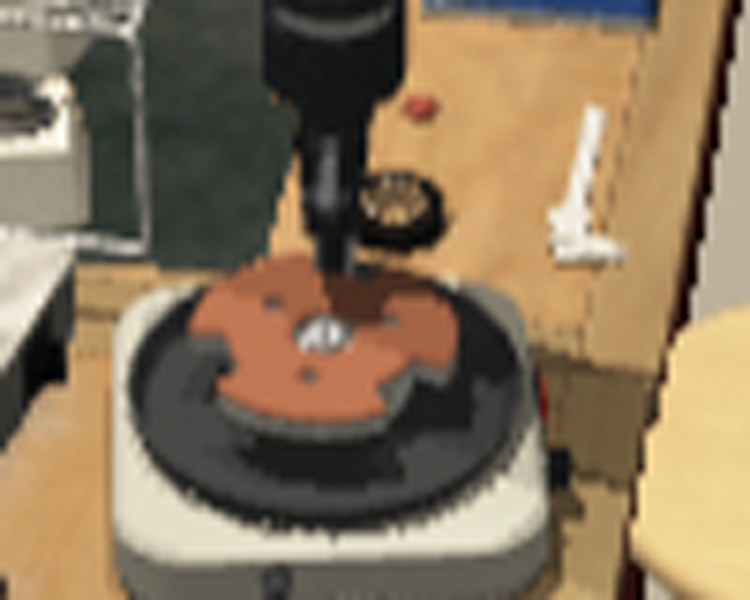

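```bash
python3 - <<'E'
from h import *
from rig import robot, telemetry, cams
push(TH+np.pi,range(32,145,8),z=87-OFF,F=7)
ds=[cams.snapshot("top"),cams.snapshot("side")]
cv2.imwrite("pics/s7.png",cv2.resize(ds[1]["color"][140:220,200:300],(750,600),interpolation=cv2.INTER_CUBIC))
E
```

```text
32 False 15.18 (68.0, 284.5) 55.7 ft -0.4 fr -0.2 fz 0.7
40 False 15.61 (68.0, 292.5) 55.7 ft -0.6 fr -0.4 fz 1.1
48 False 16.03 (68.0, 300.5) 55.7 ft 0.6 fr 0.5 fz 0.7
56 False 16.46 (67.9, 308.5) 55.7 ft 0.2 fr 0.2 fz -0.2
64 False 16.88 (67.9, 316.5) 55.7 ft -0.7 fr 0.4 fz 0.2
72 False 17.31 (68.0, 324.5) 55.7 ft -0.5 fr 0.1 fz 0.2
80 False 17.73 (68.0, 332.5) 55.7 ft -0.2 fr 0.1 fz -0.4
88 False 18.16 (68.0, 340.4) 55.7 ft -0.2 fr -0.2 fz -0.0
96 True 18.43 (68.2, 343.0) 55.5 ft -1.9 fr 2.0 fz 0.7
```

View pics/s7.png

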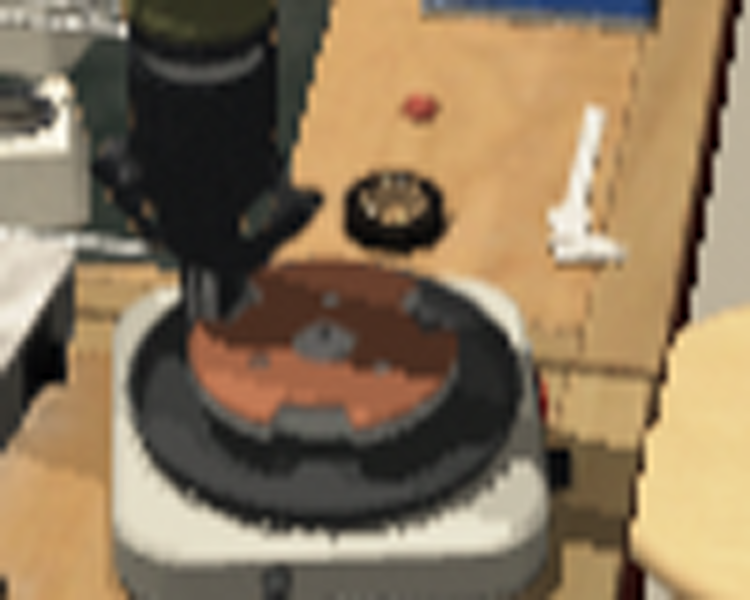

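```bash
python3 - <<'E'
from h import *; import pickle
from rig import robot, telemetry, cams
b=TH+np.pi+np.radians(86)
robot.movel(pos(b,68,87-OFF),rot(b),max_speed=40)
robot.movel(pos(b,75,155-OFF),rot(b),max_speed=150)
s=telemetry.get_state(); print(s["clock"],s["eef_pos"],s["force"])
ds=[cams.snapshot("top"),cams.snapshot("side")]; pickle.dump(ds,open("ds2.pkl","wb"))
bx=(215,160,275,212); cost=None
for z in (94,96,97,98,99,102):
    # side-only fit, centre fixed
    q,c=copper(ds[1],bx); f=c[...,2]-c[...,0]; best=(9,)
    for t in np.arange(0,2.094,.02):
        m=render(ds[1],C[0],C[1],t,z,bx,4); w=cv2.dilate((m>.01).astype(np.uint8),np.ones((5,5)))>0
        A=np.c_[m[w],np.ones(w.sum())]; co=np.linalg.lstsq(A,f[w],rcond=None)[0]; e=((f[w]-A@co)**2).sum()/((f[w]-f[w].mean())**2).sum()
        if e<best[0]: best=(e,t)
    print(z,best)
cv2.imwrite("pics/s8.png",cv2.resize(ds[1]["color"][140:220,200:300],(750,600),interpolation=cv2.INTER_CUBIC))
E
```

```text
19.4583 [ 612.57282035 -119.75719105  123.00139778] [ 0.16825391  0.33292358 -0.91994828]
94 (np.float64(0.5309030790616169), np.float64(0.58))
96 (np.float64(0.5537928320598368), np.float64(0.6))
97 (np.float64(0.5597256144178667), np.float64(0.6))
98 (np.float64(0.57258725655696), np.float64(0.64))
99 (np.float64(0.5839392137083376), np.float64(0.62))
102 (np.float64(0.6679607075770987), np.float64(0.66))
```

View pics/s8.png

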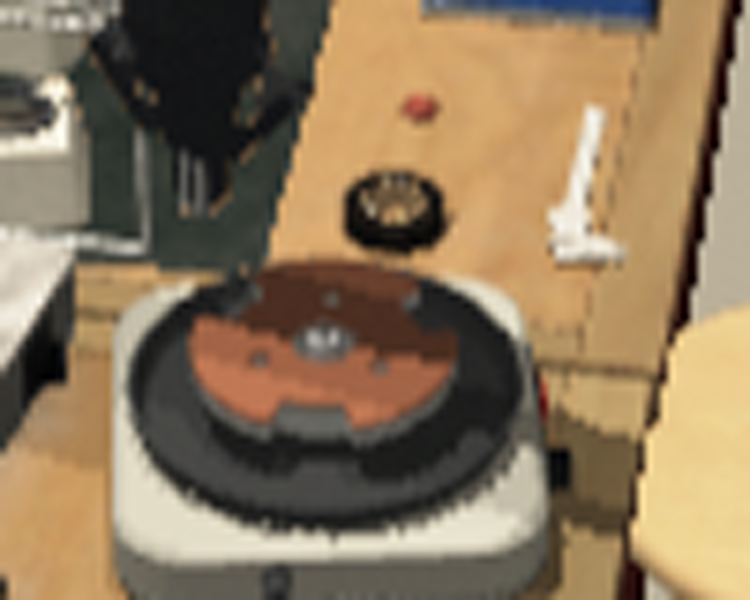

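```bash
python3 - <<'E'
from h import *
from rig import robot, telemetry, cams
def st():
    s=telemetry.get_state(); return round(s["clock"],2),np.round(s["eef_pos"],1),rt(s["eef_pos"]),np.round(s["force"],1),np.round(s["moment"],2),round(s["opening"],1)
b=np.radians(304)
robot.movel([C[0],C[1],123],rot(b),max_speed=150)
robot.release(); print(st())
robot.movel([C[0],C[1],68],rot(b),max_speed=100,max_force=8); print(st())
print(robot.movel([C[0],C[1],38],rot(b),max_speed=25,max_force=4),st())
d=cams.snapshot("side"); cv2.imwrite("pics/s9.png",cv2.resize(d["color"][140:220,200:300],(750,600),interpolation=cv2.INTER_CUBIC))
E
```

```text
(21.1, array([543.2, -92.9, 123. ]), (0.0, 20.2), array([0. , 1.1, 0.2]), array([-0.04,  0.02,  0.02]), 85.5)
(21.8, array([543.5, -93. ,  68.3]), (0.4, 342.1), array([-0.3, -0.4, -0.4]), array([-0.02, -0.  ,  0.03]), 85.5)
True (22.53, array([543. , -93. ,  51.2]), (0.3, 213.5), array([-0.3,  0.9,  4.4]), array([ 0.05,  0.2 , -0.03]), 85.5)
```

View pics/s9.png

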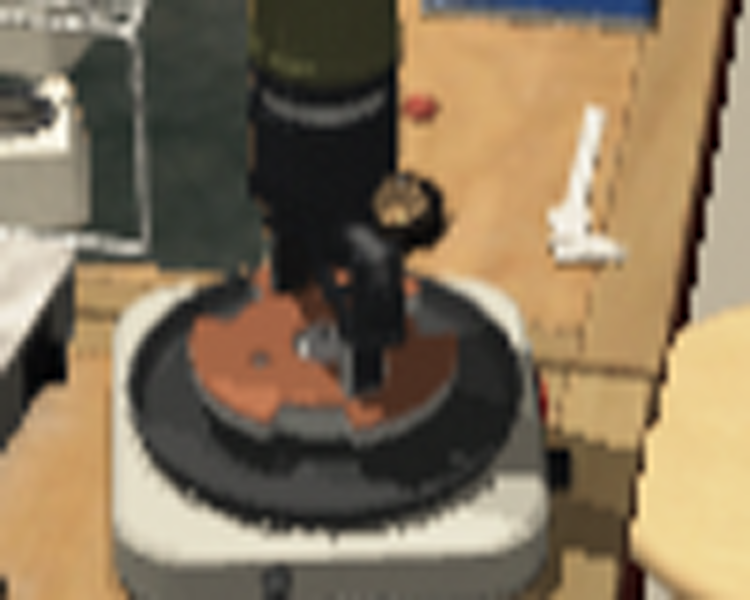

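```bash
python3 - <<'E'
from h import *
from rig import robot, telemetry, cams
def st():
    s=telemetry.get_state(); return round(s["clock"],2),np.round(s["eef_pos"],1),np.round(s["force"],1),np.round(s["moment"],2)
b=np.radians(304)
print(robot.movel([C[0],C[1],38],rot(b),max_speed=15,max_force=26),st())
d=cams.snapshot("side"); cv2.imwrite("pics/s10.png",cv2.resize(d["color"][140:220,200:300],(750,600),interpolation=cv2.INTER_CUBIC))
E
```

```text
True (23.19, array([544.5, -93. ,  45.4]), array([-0.3,  0.9,  4.4]), array([ 0.1 ,  0.21, -0.03]))
```

View pics/s10.png

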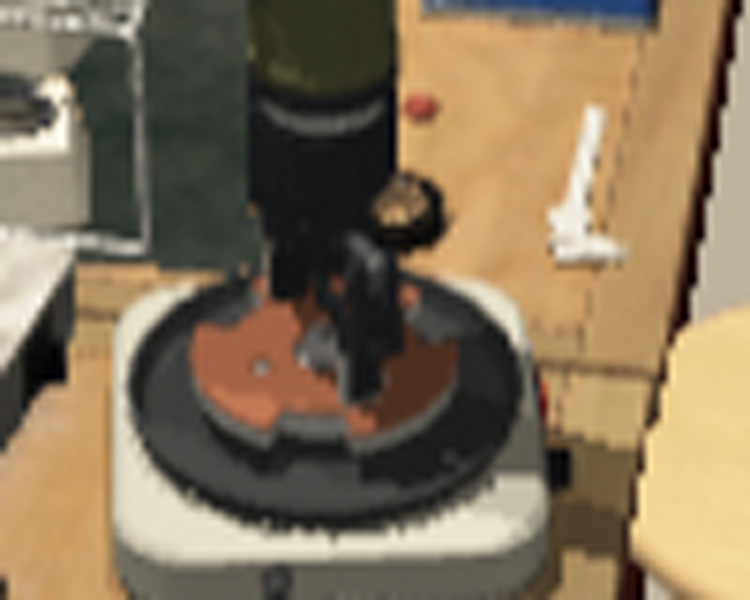

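```bash
python3 - <<'E'
from h import *
from rig import robot, telemetry, cams
def st():
    s=telemetry.get_state(); return round(s["clock"],2),np.round(s["eef_pos"],1),np.round(s["force"],1),np.round(s["moment"],2)
b=np.radians(304)
robot.movel([C[0],C[1],52],rot(b),max_speed=60); 
for az in (364,):
    b=np.radians(az)
    robot.movel([C[0],C[1],62],rot(b),max_speed=60)
    robot.movel([C[0],C[1],51],rot(b),max_speed=60,max_force=8); print(st())
    print(robot.movel([C[0],C[1],38],rot(b),max_speed=15,max_force=4),st())
    print(robot.movel([C[0],C[1],38],rot(b),max_speed=15,max_force=24),st())
robot.movel([C[0],C[1],110],rot(b),max_speed=150); robot.grab(20); print(st())
# shut probes r=36 at land azimuths between holes
for az in (334,394,):
    b=np.radians(az)
    robot.movel(pos(b,38,72),rot(b),max_speed=150)
    print(az,robot.movel(pos(b,38,50),rot(b),max_speed=25,max_force=4),st())
    robot.movel(pos(b,38,75),rot(b),max_speed=100)
d=cams.snapshot("side"); cv2.imwrite("pics/s11.png",cv2.resize(d["color"][140:220,200:300],(750,600),interpolation=cv2.INTER_CUBIC))
E
```

```text
(25.04, array([542.5, -92.8,  50.2]), array([ 0.1, -0.3,  0.6]), array([-0.03, -0.04,  0.02]))
True (25.55, array([543.4, -92.9,  45.5]), array([-0. , -0.2,  5.3]), array([-0.02,  0.06,  0.02]))
True (25.83, array([543.4, -92.9,  45.4]), array([-0.7, -0.3,  4.6]), array([0.03, 0.05, 0.01]))
(27.18, array([543.2, -92.9, 110. ]), array([ 0.2, -0. ,  0.3]), array([-0.01, -0.  , -0.05]))
334 True (28.45, array([ 577.3, -109.5,   58.6]), array([-0.7,  0.2,  5. ]), array([0.07, 0.2 , 0.  ]))
394 True (30.56, array([574.7, -71.7,  58.6]), array([-1.4, -0.3,  4.6]), array([ 0.08,  0.29, -0.02]))
```

View pics/s11.png

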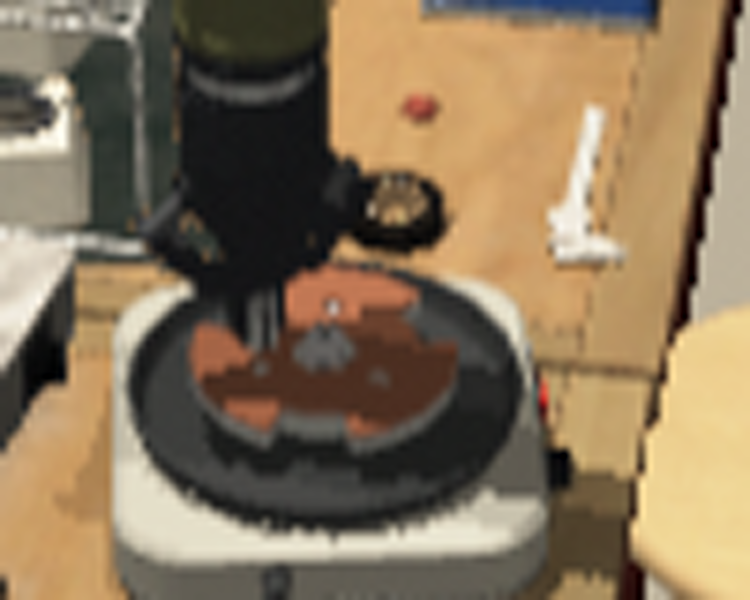

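```bash
python3 - <<'E'
from h import *
from rig import robot, telemetry, cams
s=telemetry.get_state(); p=s["eef_pos"]
robot.movel([p[0],p[1],180],max_speed=150)
robot.movep([400,230,210],rot(np.radians(20)))
print(telemetry.get_state()["clock"])
ds=[cams.snapshot("top"),cams.snapshot("side")]
bx=[(222,162,280,222),(215,160,275,212)]
for z in (90,): 
    r=fit(ds[:1],z,C,bx[:1]); print(z,r.x,r.fun)
cv2.imwrite("pics/t12.png",cv2.resize(ds[0]["color"],(800,600)))
cv2.imwrite("pics/s12.png",cv2.resize(ds[1]["color"][140:220,200:300],(750,600),interpolation=cv2.INTER_CUBIC))
E
```

```text
33.0917
90 [543.07700581 -93.00611562   0.60152514] 0.012647069689039381
```

View pics/s12.png

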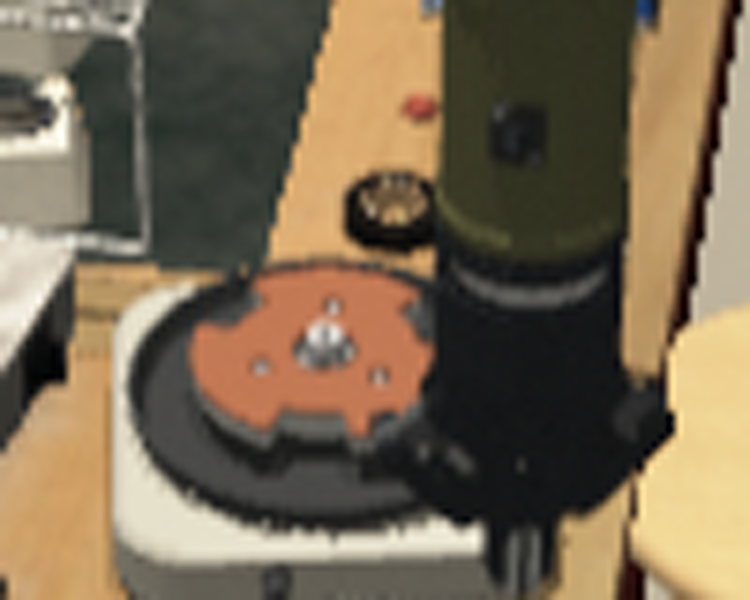

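View pics/t12.png

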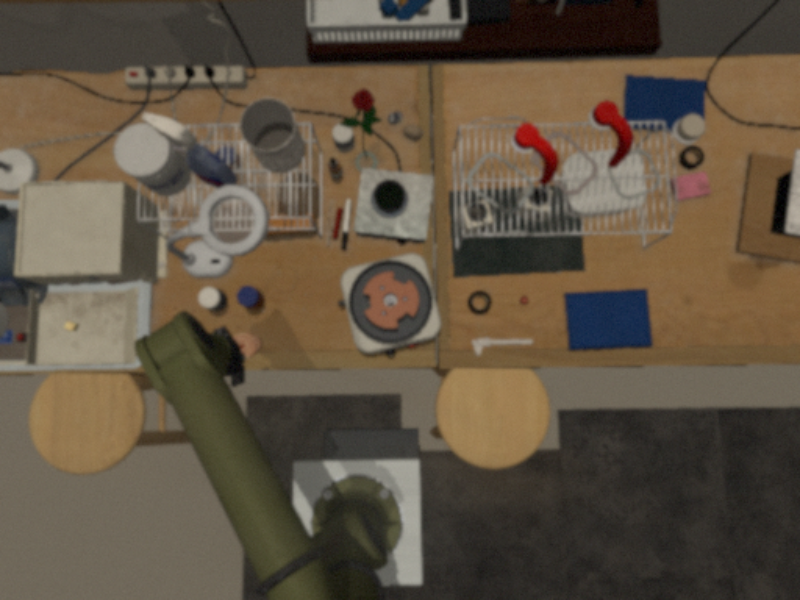

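The side picture shows studs in all three holes (zoomed at about (333,305), (260,367) and (380,377)), with the nose standing proud at (323,335). In the top picture the bystanders are where they were, and the arm is clear of the machine.

```bash
python3 - <<'E'
from rig import finish_job
finish_job()
E
```

```text
the job is handed in; nothing more can be done
```

The lap is on its three drive studs and pressed fully home, flat on the platter. I handed the job in at about 33 s with the arm clear of the machine.

**What I did**
- I fitted the lap's position in both camera images; the two agreed to about 2 mm.
- I pushed one notch wall counter-clockwise with the shut fingers. The lap turned about 82° before the push stiffened, and pictures then showed it had dropped.
- I opened the fingers on both sides of the spindle and pressed down, stopping at a rise of about 26 N, and it went down about 6 mm. I pressed again across a second diameter.

**What did not match**
- The fingertips were about 31 mm higher than the reported TCP. My first notch sweep therefore passed above the lap and touched nothing. Touching the lap face with the fingers gave the offset, and I corrected every later move for it.
- The side camera alone did not give a reliable lap height after the drop, because the gripper's shadow fell on the face. I relied on touch for the height instead.

**Last checks**
- Both presses bottomed at the same height (45.4 mm reading).
- Shut-finger touches at two angles, both on the far side of the lap, read 58.6 mm. That is 12 mm below the 70.5 mm reading when it rode on the studs, as it should be when home.
- The last side picture shows the studs in all three holes and the spindle nose standing proud.
- Nothing round the machine appears to have moved. The arm hid the rough stone and part of the agate slab in the last top view, but the arm was never near them.

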